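Assemble a beetle emergence trap

TASK

Put the beetle emergence trap together in the shallow dark steel dish, from the bottom up and one part at a time: lay the cork disc in the middle of the dish, stand the slim bark-covered bolt upright in the middle of the disc, put the grey sleeve over the bolt so that it stands on the disc, seat the black cap in the top of the sleeve with its nozzle up, and set the amber vial mouth down over the nozzle. Leave the finished trap standing by itself, and do not shift or knock over the screw-top jar, the fat log slice or the filled rearing cup that stand on the bench.

Things in the scene. Friction and masses are not known exactly. Their poses are not given: they have to be found in the camera images.
- dish: Shallow round dark steel dish, fixed to the bench, 136 mm across, flat floor 3 mm above the bench, low rim 7 mm high and 4 mm thick all round (inside width 128 mm). Origin: centre of its underside, on the bench; z up. It is where the trap is built.
- disc: Loose round cork disc, 64 mm across, 18 mm thick, lying flat on the bench; stiff. Origin: centre of its underside; z up.
- bolt: Loose slim piece of branch with dark bark and pale flat sawn ends, 37 mm across (38 to 40 mm over the bark ridges, which are look only) and 62 mm tall, standing on end on the bench. Origin: centre of its underside; z along its length, up.
- sleeve: Loose grey rigid plastic tube, open at both ends, 60 mm outside, 54 mm inside (wall 3 mm), 80 mm tall, standing upright on the bench; both ends are alike. Origin: centre of its lower end; z along the tube, up.
- cap: Loose black stepped cap, nozzle up. Widths: plug 42 mm (0 to 7 mm high), flange 62 mm (7 to 13), round boss 34 mm (13 to 37; the grip), nozzle 10 mm (37 to 51). The plug enters the sleeve's top with 6 mm play all round; the flange rests on the sleeve, putting this origin 73 mm above the sleeve's. Origin: centre of the plug's underside; z up.
- vial: Loose amber glass vial standing mouth down, closed flat end up. 28 mm outside, 23 mm inside, 50 mm tall, end 4 mm thick. It goes over the cap's nozzle with 6.5 mm play all round; its mouth then rests on the boss, putting its origin 37 mm above the cap's. Origin: centre of its open mouth (lower end); z up, to the closed end.
- jar: Bystander, leave alone: small screw-top jar with white lid and paper label, 44 mm across, 55 mm tall, loose. Origin: centre of its underside.
- fat_log: Bystander, leave alone: fat short slice of log with bark, 72 mm across, 50 mm tall, loose, standing on end; it is not the slim bolt. Origin: centre of its underside.
- filled_cup: Bystander, leave alone: clear plastic rearing cup with a piece of wood inside, 76 mm across at the bottom, 96 mm at the rim, 115 mm tall, loose. Origin: centre of its underside.
There are look-alikes about, which are no part of the job. What is shaped like the cap but blue or green is not meant.

How it is judged:
By the outcome, as a careful person would: the job done as asked, in the order asked, and still so for the second after the job is handed in, with the robot touching nothing.
It also fails if it takes over 136 s, if anything falls off the work surface, if the arm or the gripper's body presses on something with over 40 N, if the wrist force passes 120 N, or if a joint passes its speed limit or range.

ROBOT

A 6-joint arm with a two-finger parallel gripper is mounted at the origin on the work surface. World frame = base frame: x ahead of the robot, y to its left, z up, the work surface at z = 0. Lengths are in m, angles in degrees, forces in N, time in s.
With the tool pointing down it reaches from about 0.3 to 0.75 m from the base axis. Payload 8.5 kg.
Tool frame: the origin (TCP) lies at the very end of the fingers, on their centre line; the grasp point (between the pads) lies 19 mm behind it; z points along the fingers, y is the line along which they close (so a half turn about z gives the same grasp; the last joint's range is limited). The gripper opens to 85 mm and grips with 20 to 120 N. Pads are 22 mm wide; open, the fingers measure 114 mm over their backs; the gripper's body (76 mm by 85 mm) begins 54 mm behind the grasp point. The pads swing forward as they close: fully open they stand 13 mm farther back than shut.
Start: joints at [51.664, 21.807, 74.336, -0, 83.858, -12.336], TCP at [0.241, 0.494, 0.231] pointing down, gripper open.
Joint ranges: [-178.18, 178.18], [-50.72, 133.34], [12.68, 142.11], [-81.47, 261.47], [9.98, 163.14], [-165.26, 165.26]. Speed limits (degrees/s): [136.94, 136.94, 180, 180, 180, 180].

INTERFACE

Orientations are given as a 3x3 rotation matrix whose columns are the frame's x, y, z axes.
In Python, from rig import observe, cams, ticket gives the robot as it stands.
- The arm moves only by the tool move_arm, never from a script. Its arguments are lists of equal length, an entry for each row: "jaw": the finger opening in cm, from 0 to 8.54; "dp": the shift along the tool's x, y, z in cm, a list of three; "turn": the turn, a rotation vector about the tool's x, y, z in rad, a list of three. In form: {"jaw": [jaw, ...], "dp": [[tx, ty, tz], ...], "turn": [[wx, wy, wz], ...]}. A call has 1 to 12 rows; each row shifts and turns the commanded pose from where the row before left it, along the tool's axes as they then stand; what a row does not reach is not made up. A row lasts 1/12 s, in which the tool goes at most 41.7 mm and 7.16 degrees, less where a joint would pass 70% of its speed; a pose out of reach is approached as far as the arm can. A call is refused whole if a number of a shift passes 4.17 or a number of a turn 0.125, either way. A call with a gripper value outside its range is refused whole. The fingers move at their own pace and stop on an object; "force" is the grip in N (left out, the last holds). Time passes only in rows, so rows that do not move let the fingers close. It gives the time, the measured TCP pose, the force, the opening and the grip force at its end, in the units of the state.
- observe(): the state, without advancing time (a new reading comes with each control period).
- cams.get_image(name): name is "scene" or "side" or "wrist"; returns (picture, depth): 400x640x3 uint8, red, green, blue; 400x640 float32, m along the optical axis (not along the pixel's ray), 0 where there is no reading.
- cams.calibration(name): a dict with "vertical_fov" (degrees; the focal length in pixels is half the picture's height over the tangent of half this angle, whatever the lens; pixels are square), "cx", "cy" (the principal point, pixels), "view" (4x4, takes a point from world to camera coordinates); the wrist camera has in their place "tool_from_camera" (4x4, takes a point from camera to tool coordinates, whose origin is the TCP and whose axes are the flange's). Camera axes: x right, y up, looking along -z (the intrinsics and any distortion apply to the point x, -y, -z); pixel columns grow to the right and rows downward; lengths in m; the calibration is good to about 2 mm. A picture is of the moment at which its call begins: read the wrist's pose just before it. calibration takes no time and is no camera call.
- ticket.close_job(): hands the job in; it is judged then, once.
Trained networks look in the newest picture that a camera, given by its name, has taken for a name from the list of things; names that differ only in an ending like _2 or _b are one class to them, and where a whole thing is asked for, a point or a joint stands for the part that bears it (a point fixed in the world has none). Each returns a list of dicts, best first, with "p" (0 to 1); they miss things now and then, are a little off and sometimes report something else, mostly with a low value. They report only what shows in the picture. A call takes as long as a camera call. They do not tell look-alikes from the thing itself.
- cams.spot_in(camera, query): "box" ([centre column, centre row, width, height] as shares, 0 to 1, of the picture: columns of its width, rows of its height, round what is visible of it).
- cams.outline_of(camera, query): "mask" (400x640 bool, what is visible of it) and "box" ([centre column, centre row, width, height] as shares, 0 to 1, of the picture: columns of its width, rows of its height, round what is visible of it).
- cams.mark_of(camera, query): "location" ([column, row] as shares, 0 to 1, of the picture: columns of its width, rows of its height: a listed point, or the origin of a listed thing).
The state is a dict: "time_s": time; "q": joint angles; "qvel": joint speeds; "joint_efforts": joint torques, N m; "position": TCP position; "tool_rot": TCP orientation; "ft_force": force on the tool from outside, world axes, zero at the start; "wrist_torque": the same for the moment, N m; "grip_width": finger opening in m; "gripper_force": force on a finger pad.
Only numpy, scipy, OpenCV 4.12 (cv2) and the standard library are available. Lean on these libraries where they do the work, as an engineer would, in place of code of your own. Each camera call takes 0.05 s, during which the arm holds its last target. There are 200 camera calls.

## Working session

There is one attempt and no reset: what is moved stays moved. The work goes in short steps, Python scripts to look and compute and a tool call to move; the robot and the scene stay as the last step left them, time stands still between calls to the robot, and variables do not carry over. Pictures are saved under pics/ and viewed, at most 14 in all, crops included, and the job is handed in when it is done.

Besides the shell and the picture viewer there is one more tool, called after "Request:" as a command line: name --argument value ..., lists and objects as JSON in quotes. move_arm: Moves the arm, as the interface text tells. Its arguments: {"type":"object","properties":{"jaw":{"type":"array","items":{"type":"number"}},"dp":{"type":"array","items":{"type":"array","items":{"type":"number"}}},"turn":{"type":"array","items":{"type":"array","items":{"type":"number"}}},"force":{"type":"number"}},"required":["jaw","dp","turn"]}

```bash
ls; mkdir -p pics; cat > h.py <<'E'
import numpy as np, cv2
from rig import observe, cams, ticket
def snap(name,fn=None):
    s=observe(); im,d=cams.get_image(name)
    if fn: cv2.imwrite('pics/'+fn,im[:,:,::-1])
    return s,im,d
def cloud(name,s,d):
    c=cams.calibration(name); f=200/np.tan(np.radians(c['vertical_fov']/2))
    v,u=np.mgrid[0:400,0:640]
    P=np.stack([(u-c['cx'])/f*d,-(v-c['cy'])/f*d,-d,np.ones_like(d)],-1)
    if 'view' in c: M=np.linalg.inv(np.array(c['view']))
    else:
        T=np.eye(4);T[:3,:3]=s['tool_rot'];T[:3,3]=s['position'];M=T@np.array(c['tool_from_camera'])
    W=(P@M.T)[...,:3]; W[d==0]=np.nan
    return W
E
python3 - <<'E'
from h import *
for n in ['scene','side']:
    s,im,d=snap(n,n+'0.png'); W=cloud(n,s,d); c=cams.calibration(n); print(n,{k:v for k,v in c.items() if k!='view'})
    for q in ['dish','disc','bolt','sleeve','cap','vial','jar','fat_log','filled_cup']:
        for r in cams.outline_of(n,q)[:4]:
            m=r['mask']; w=W[m]; w=w[~np.isnan(w[:,0])]
            b=r['box']
            print(q,round(r['p'],2),[int(b[0]*640),int(b[1]*400),int(b[2]*640),int(b[3]*400)],np.round(np.median(w,0),3) if len(w) else '',np.round(np.percentile(w,[3,97],axis=0),3).tolist() if len(w) else '')
E
```

```text
pics
scene {'vertical_fov': 53.82946870001075, 'cx': 319.83594054659136, 'cy': 202.6606589105077}
dish 0.8 [345, 267, 51, 37] [0.645 0.139 0.002] [[0.585, 0.077, -0.001], [0.703, 0.197, 0.007]]
dish 0.15 [443, 321, 19, 24] [0.546 0.412 0.055] [[0.523, 0.393, 0.006], [0.554, 0.426, 0.064]]
disc 0.87 [406, 239, 17, 18] [0.43  0.151 0.016] [[0.403, 0.121, 0.005], [0.456, 0.177, 0.02]]
disc 0.74 [444, 318, 25, 27] [0.545 0.412 0.05 ] [[0.513, 0.386, -0.002], [0.554, 0.427, 0.063]]
disc 0.16 [345, 269, 52, 37] [0.643 0.14  0.002] [[0.582, 0.078, -0.001], [0.703, 0.199, 0.007]]
bolt 0.69 [444, 318, 22, 21] [0.546 0.413 0.054] [[0.522, 0.395, 0.004], [0.555, 0.427, 0.064]]
sleeve 0.72 [286, 191, 22, 30] [ 0.652 -0.169  0.052] [[0.621, -0.211, 0.008], [0.676, -0.153, 0.079]]
cap 0.66 [308, 135, 18, 14] [ 0.407 -0.442  0.014] [[0.373, -0.498, -0.002], [0.428, -0.422, 0.044]]
cap 0.62 [285, 148, 17, 17] [ 0.517 -0.422  0.015] [[0.488, -0.449, 0.007], [0.54, -0.404, 0.044]]
cap 0.42 [279, 130, 15, 13] [ 0.488 -0.549  0.014] [[0.456, -0.577, 0.003], [0.508, -0.529, 0.039]]
jar 0.66 [344, 219, 14
[... 657 characters left out ...]
eve 0.88 [344, 221, 22, 34] [ 0.642 -0.198  0.052] [[0.617, -0.213, 0.007], [0.671, -0.154, 0.081]]
cap 0.96 [327, 316, 23, 24] [ 0.506 -0.44   0.016] [[0.483, -0.459, 0.01], [0.536, -0.413, 0.047]]
cap 0.91 [281, 333, 27, 26] [ 0.398 -0.458  0.016] [[0.374, -0.478, 0.01], [0.427, -0.432, 0.049]]
cap 0.6 [330, 365, 28, 24] [ 0.477 -0.565  0.016] [[0.453, -0.586, 0.01], [0.507, -0.537, 0.045]]
cap 0.33 [279, 270, 32, 35] [ 0.44  -0.305  0.05 ] [[0.41, -0.326, 0.005], [0.472, -0.259, 0.054]]
filled_cup 0.69 [369, 169, 32, 51] [ 0.773 -0.04   0.09 ] [[0.736, -0.066, 0.009], [0.823, 0.024, 0.116]]
filled_cup 0.2 [238, 172, 22, 17] [0.422 0.137 0.018] [[0.396, 0.115, 0.006], [0.448, 0.17, 0.023]]
```

```bash
python3 - <<'E'
import cv2
a=cv2.imread('pics/scene0.png');b=cv2.imread('pics/side0.png')
a=cv2.resize(a[110:350,240:500],(780,720),interpolation=cv2.INTER_CUBIC)
cv2.imwrite('pics/scene1.png',cv2.resize(a,(650,600)))
b=b[90:390,200:420]; cv2.imwrite('pics/side1.png',cv2.resize(b,(440,600),interpolation=cv2.INTER_CUBIC))
E
```

```text
(no output)
```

View pics/scene1.png

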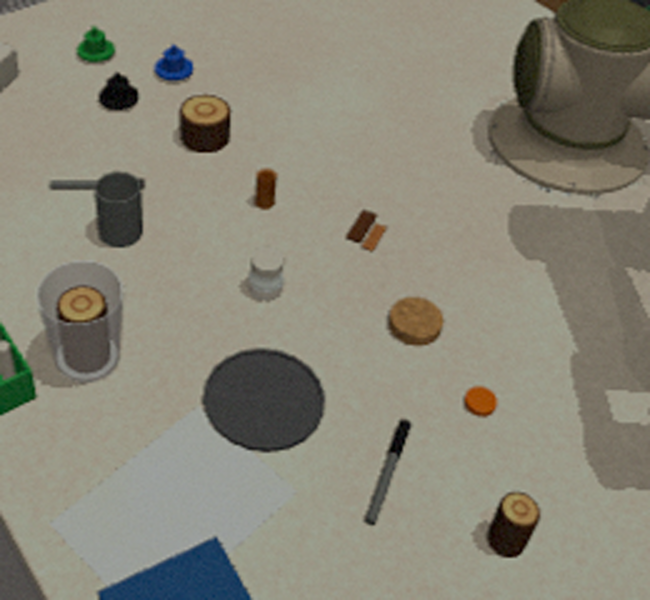

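View pics/side1.png

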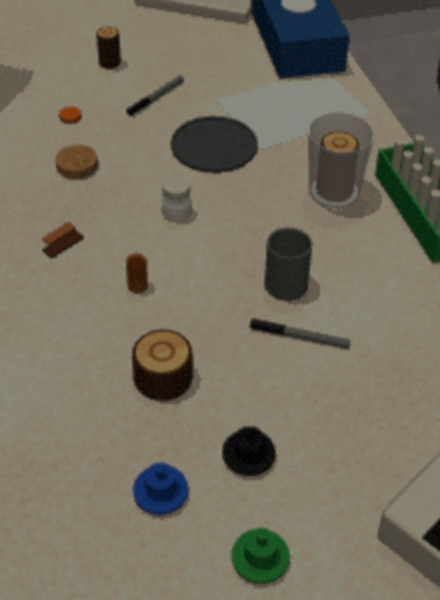

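```bash
cat >> h.py <<'E'
from scipy.optimize import least_squares
def fitc(P,r,c0):
    # known-radius outline of a vertical cylinder seen from outside (side points)
    f=lambda c: np.hypot(P[:,0]-c[0],P[:,1]-c[1])-r
    return least_squares(f,c0,loss='soft_l1',f_scale=.002).x
E
python3 - <<'E'
from h import *
s=observe(); print(np.round(s['tool_rot'],3).tolist(), s['time_s']); print(np.round(cams.calibration('wrist')['tool_from_camera'],3).tolist())
Ws=[]
for n in ['scene','side']:
    s,im,d=snap(n); Ws.append(cloud(n,s,d))
# name: guess, top z, r top
T=dict(disc=(.427,.146,.018,.032),bolt=(.535,.405,.062,.0185),sleeve=(.647,-.183,.08,.03),cap=(.512,-.433,.013,.031),boss=(.512,-.433,.037,.017),jar=(.545,.003,.055,.022),fat=(.447,-.288,.05,.036),dish=(.643,.139,.007,.068),cup=(.782,-.022,.115,.048))
for k,(x,y,z,r) in T.items():
    for n,W in zip('ab',Ws):
        P=W.reshape(-1,3); P=P[~np.isnan(P[:,0])]
        m=(np.hypot(P[:,0]-x,P[:,1]-y)<r+.02)&(abs(P[:,2]-z)<.005)
        Q=P[m]
        if len(Q)>4:
            (c,rr)=cv2.minEnclosingCircle(Q[:,:2].astype(np.float32)); print(k,n,len(Q),np.round(c,3),round(rr,3),np.round(np.median(Q,0),3))
W=Ws[0]; print('vial a',np.round(W[175:196:3,346],3).tolist())
P=Ws[1].reshape(-1,3)
u,v=200+137/2,90+272/2; print('vial b',np.round(Ws[1][int(v)-9:int(v)+9:2,int(u)],3).tolist())
E
```

```text
[[-0.899, 0.438, 0.0], [0.438, 0.899, 0.0], [-0.0, 0.0, -1.0]] 1.0
[[-0.0, 0.963, 0.27, 0.068], [1.0, 0.0, -0.001, 0.001], [-0.001, 0.27, -0.963, -0.141], [0.0, 0.0, 0.0, 1.0]]
disc a 268 [0.425 0.148] 0.033 [0.427 0.147 0.017]
disc b 232 [0.425 0.146] 0.035 [0.423 0.143 0.019]
bolt a 186 [0.536 0.408] 0.019 [0.537 0.409 0.061]
bolt b 67 [0.533 0.408] 0.025 [0.535 0.405 0.063]
sleeve a 65 [ 0.649 -0.183] 0.032 [ 0.651 -0.181  0.078]
sleeve b 117 [ 0.645 -0.183] 0.032 [ 0.645 -0.183  0.08 ]
cap a 87 [ 0.514 -0.429] 0.033 [ 0.52  -0.419  0.012]
cap b 285 [ 0.51  -0.432] 0.032 [ 0.502 -0.443  0.014]
boss a 43 [ 0.514 -0.433] 0.021 [ 0.514 -0.427  0.036]
boss b 149 [ 0.508 -0.431] 0.02 [ 0.507 -0.434  0.038]
jar a 106 [0.545 0.002] 0.021 [0.545 0.002 0.053]
jar b 113 [0.542 0.001] 0.023 [ 0.541 -0.001  0.056]
fat a 213 [ 0.447 -0.29 ] 0.039 [ 0.448 -0.287  0.049]
fat b 579 [ 0.444 -0.29 ] 0.038 [ 0.443 -0.293  0.051]
dish a 883 [0.641 0.136] 0.086 [0.643 0.14  0.003]
dish b 1067 [0.643 0.139] 0.088 [0.643 0.133 0.005]
cup a 148 [ 0.781 -0.022] 0.049 [ 0.785 -0.024  0.113]
cup b 170 [ 0.782 -0.022] 0.051 [ 0.782 -0.02   0.114]
vial a [[0.403, -0.195, -0.002], [0.449, -0.134, 0.05], [0.456, -0.124, 0.047], [0.46, -0.117, 0.041], [0.459, -0.117, 0.028], [0.459, -0.117, 0.014], [0.457, -0.118, -0.002]]
vial b [[0.455, -0.118, 0.051], [0.454, -0.125, 0.051], [0.451, -0.136, 0.055], [0.45, -0.142, 0.053], [0.45, -0.139, 0.043], [0.45, -0.139, 0.036], [0.448, -0.144, 0.033], [0.449, -0.139, 0.021], [0.448, -0.141, 0.015]]
```

Candidates in the scene picture:
- Disc: cork at (406,239), versus the small orange lid (432,270) and the lids of the cup and jar.
- Bolt: (445,319), versus the fat log (322,160) and the wood in the cup (271,237).
- Sleeve: (288,193).
- Cap: black (287,147), versus blue (309,135) and green (278,128).
- Vial: (346,185), versus the brown chips (387,202).

I chose by the description. The first move goes over the disc, where a wrist picture gives the close check.

Request:
move_arm --jaw '[8.5,8.5,8.5,8.5,8.5,8.5,8.5,8.5,8.5,8.5,8.5,8.5]' --dp '[[-2.645,-1.93,0.925],[-2.645,-1.93,0.925],[-2.645,-1.93,0.925],[-2.645,-1.93,0.925],[-2.645,-1.93,0.925],[-2.645,-1.93,0.925],[-2.645,-1.93,0.925],[-2.645,-1.93,0.925],[-2.645,-1.93,0.925],[-2.645,-1.93,0.925],[-2.645,-1.93,0.925],[-2.645,-1.93,0.925]]' --turn '[[0,0,0],[0,0,0],[0,0,0],[0,0,0],[0,0,0],[0,0,0],[0,0,0],[0,0,0],[0,0,0],[0,0,0],[0,0,0],[0,0,0]]' --force 40

```text
time_s: 2.1
position: [0.4255, 0.1455, 0.1201]
tool_rot: [[-0.899, 0.438, 0.001], [0.438, 0.899, 0.0], [-0.0, 0.0, -1.0]]
ft_force: [0.7, 1.2, -0.0]
grip_width: 0.0847
gripper_force: 0.0
```

```bash
cat >> h.py <<'E'
def go(x,y,z,step=3.5):
    s=observe(); t=s['tool_rot'].T if hasattr(s['tool_rot'],'T') else np.array(s['tool_rot']).T
    d=t@(np.array([x,y,z])-s['position'])*100; n=int(np.ceil(np.linalg.norm(d)/step))
    print('t',round(s['time_s'],2),'pos',np.round(s['position'],4),'tool d',np.round(d,2),'n',n,'row',np.round(d/n,3).tolist())
def look(x,y,z,r,fn=None):
    s,im,d=snap('wrist',fn); P=cloud('wrist',s,d).reshape(-1,3); P=P[~np.isnan(P[:,0])]
    Q=P[(np.hypot(P[:,0]-x,P[:,1]-y)<r+.02)&(abs(P[:,2]-z)<.005)]
    c,rr=cv2.minEnclosingCircle(Q[:,:2].astype(np.float32)); print('wrist',len(Q),np.round(c,4),round(rr,4),np.round(np.median(Q,0),4),(np.percentile(Q,2,axis=0)+np.percentile(Q,98,axis=0))/2)
    return P
E
python3 - <<'E'
from h import *
look(.425,.147,.018,.032,'w1.png'); go(.425,.147,.0,2)
E
```

```text
wrist 4231 [0.4238 0.1471] 0.032 [0.4225 0.1478 0.0168] [0.42335405 0.14732587 0.0167092 ]
t 2.15 pos [0.4278 0.1416 0.1187] tool d [ 0.5   0.37 11.87] n 6 row [0.083, 0.062, 1.978]
```

View pics/w1.png

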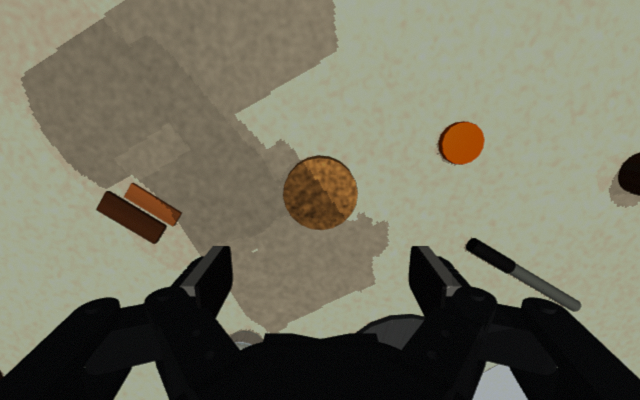

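Wrist picture: cork disc at (320,192), no other disc near it except the orange lid at (462,143). Descending to grasp.

Request:
move_arm --jaw '[8.5,8.5,8.5,8.5,8.5,8.5,8.5,8.5,8.5,5.8,5.8,5.8]' --dp '[[0.07,0,1.5],[0,0,2.2],[0,0,2.2],[0,0,2.2],[0,0,2.0],[0,0,1.3],[0,0,0.6],[0,0,0],[0,0,0],[0,0,0],[0,0,0],[0,0,0]]' --turn '[[0,0,0],[0,0,0],[0,0,0],[0,0,0],[0,0,0],[0,0,0],[0,0,0],[0,0,0],[0,0,0],[0,0,0],[0,0,0],[0,0,0]]'

```text
time_s: 3.15
position: [0.4247, 0.1474, 0.0014]
tool_rot: [[-0.899, 0.438, 0.002], [0.438, 0.899, 0.0], [-0.002, 0.001, -1.0]]
ft_force: [-0.6, -0.0, 7.6]
grip_width: 0.0625
gripper_force: 41.8
```

Request:
move_arm --jaw '[5.8,5.8,5.8]' --dp '[[0,0,0],[0,0,0],[0,0,0]]' --turn '[[0,0,0],[0,0,0],[0,0,0]]'

```text
time_s: 3.4
position: [0.4247, 0.1474, 0.0015]
tool_rot: [[-0.899, 0.438, 0.002], [0.438, 0.899, 0.0], [-0.002, 0.001, -1.0]]
ft_force: [-1.4, 1.1, 7.4]
grip_width: 0.0623
gripper_force: 41.8
```

Request:
move_arm --jaw '[5.8,5.8,5.8,5.8,5.8,5.8,5.8,5.8,5.8,5.8,5.8,5.8]' --dp '[[0,0,-1],[0,0,-2.5],[0,0,-2.5],[-2.494,1.095,0],[-2.494,1.095,0],[-2.494,1.095,0],[-2.494,1.095,0],[-2.494,1.095,0],[-2.494,1.095,0],[-2.494,1.095,0],[-2.494,1.095,0],[0,0,0]]' --turn '[[0,0,0],[0,0,0],[0,0,0],[0,0,0],[0,0,0],[0,0,0],[0,0,0],[0,0,0],[0,0,0],[0,0,0],[0,0,0],[0,0,0]]'

```text
time_s: 4.4
position: [0.6459, 0.1379, 0.0607]
tool_rot: [[-0.898, 0.439, 0.004], [0.439, 0.898, -0.0], [-0.004, 0.002, -1.0]]
ft_force: [-1.4, 0.4, -0.9]
grip_width: 0.0621
gripper_force: 44.4
```

Request:
move_arm --jaw '[5.8,5.8]' --dp '[[0,0,0],[0,0,0]]' --turn '[[0,0,0],[0,0,0]]'

```text
time_s: 4.57
position: [0.6412, 0.1387, 0.0604]
tool_rot: [[-0.899, 0.438, -0.001], [0.438, 0.899, 0.0], [0.001, -0.0, -1.0]]
ft_force: [0.1, -0.1, -0.4]
grip_width: 0.0621
gripper_force: 44.4
```

```bash
python3 - <<'E'
from h import *
s,im,d=snap('wrist','w2.png'); print(s['position'],s['time_s'])
W=cloud('wrist',s,d)
for n in ['scene','side','wrist']:
    if n!='wrist': s,im,d=snap(n); W=cloud(n,s,d)
    r=cams.outline_of(n,'dish')
    if r:
        m=r[0]['mask']; P=W[m]; P=P[(abs(P[:,2]-.005)<.008)]
        hull=cv2.convexHull(P[:,:2].astype(np.float32))[:,0]
        c=fitc(hull.astype(float),.068,[.642,.138]); print(n,r[0]['p'],len(P),np.round(c,4),np.round(np.hypot(*(hull-c).T),3))
E
```

```text
[0.64116763 0.13870421 0.06037104] 4.5667
scene 0.94 1239 [0.6428 0.1387] [0.068 0.067 0.067 0.068 0.069 0.069 0.069 0.068 0.069 0.068 0.068 0.068
 0.068 0.068 0.069 0.068 0.068 0.068 0.068 0.067 0.076 0.069 0.071 0.069
 0.067 0.067 0.067 0.068 0.068 0.068 0.069]
side 0.67 917 [0.6404 0.1371] [0.077 0.079 0.067 0.069 0.07  0.071 0.069 0.068 0.068 0.068 0.069 0.069
 0.07  0.071 0.068 0.069 0.069 0.069 0.069 0.068 0.069 0.068 0.068 0.073]
wrist 0.72 12728 [0.5987 0.0628] [0.346 0.354 0.361 0.363 0.364 0.366 0.366 0.367 0.373 0.377 0.377 0.354
 0.302 0.294 0.254 0.25  0.243 0.234 0.232 0.247 0.258 0.262 0.267 0.299
 0.309 0.319 0.324 0.331 0.332 0.332 0.329 0.393 0.396 0.397 0.399 0.391
 0.375 0.373 0.353]
```

View pics/w2.png

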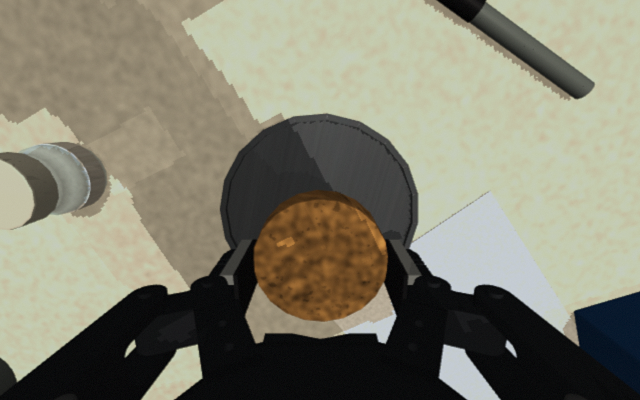

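Wrist picture: disc level in the fingers at (320,255), centred over the dish. Lowering and releasing.

Request:
move_arm --jaw '[5.8,5.8,5.8,5.8,5.8,5.8,5.8,5.8,7.4,7.4,7.4,7.4]' --dp '[[0,0,1.2],[0,0,1.5],[0,0,1.3],[0,0,0.9],[0,0,0.4],[0,0,0.25],[0,0,0],[0,0,0],[0,0,0],[0,0,0],[0,0,0],[0,0,-0.5]]' --turn '[[0,0,0],[0,0,0],[0,0,0],[0,0,0],[0,0,0],[0,0,0],[0,0,0],[0,0,0],[0,0,0],[0,0,0],[0,0,0],[0,0,0]]'

```text
time_s: 5.87
position: [0.6416, 0.1386, 0.0093]
tool_rot: [[-0.899, 0.438, -0.001], [0.438, 0.899, -0.0], [0.001, -0.001, -1.0]]
ft_force: [-0.8, 0.4, -0.4]
grip_width: 0.0741
gripper_force: 0.0
```

Request:
move_arm --jaw '[7.4,7.4,7.4,7.4,7.4,7.4,7.4,7.4,7.4,7.4,7.4,7.4]' --dp '[[0,0,-3.05],[0,0,-4],[0,0,-4],[2.38,2.171,0],[2.38,2.171,0],[2.38,2.171,0],[2.38,2.171,0],[2.38,2.171,0],[2.38,2.171,0],[2.38,2.171,0],[2.38,2.171,0],[2.38,2.171,0]]' --turn '[[0,0,0],[0,0,0],[0,0,0],[0,0,0],[0,0,0],[0,0,0],[0,0,0],[0,0,0],[0,0,0],[0,0,0],[0,0,0],[0,0,0]]'

```text
time_s: 6.87
position: [0.5343, 0.4095, 0.1209]
tool_rot: [[-0.899, 0.438, 0.001], [0.438, 0.899, 0.0], [-0.0, 0.0, -1.0]]
ft_force: [0.2, 0.2, 0.7]
grip_width: 0.0739
gripper_force: 0.0
```

Request:
move_arm --jaw '[7.4,7.4,7.4]' --dp '[[0,0,0],[0,0,0],[0,0,0]]' --turn '[[0,0,0],[0,0,0],[0,0,0]]'

```text
time_s: 7.12
position: [0.5353, 0.4077, 0.1206]
tool_rot: [[-0.899, 0.438, 0.0], [0.438, 0.899, -0.0], [-0.0, 0.0, -1.0]]
ft_force: [-0.1, -0.0, -0.0]
grip_width: 0.0739
gripper_force: 0.0
```

```bash
python3 - <<'E'
from h import *
look(.535,.408,.062,.0185); print(observe()['position'])
for n in ['scene','side']:
    s,im,d=snap(n); P=cloud(n,s,d).reshape(-1,3); P=P[~np.isnan(P[:,0])]
    Q=P[(np.hypot(P[:,0]-.642,P[:,1]-.138)<.05)&(P[:,2]>.016)&(P[:,2]<.028)]
    print(n,len(Q),cv2.minEnclosingCircle(Q[:,:2].astype(np.float32)))
E
```

```text
wrist 2134 [0.5335 0.4095] 0.0194 [0.5326 0.4099 0.0613] [0.53322453 0.4095716  0.06048762]
[0.53558546 0.40722134 0.12051611]
scene 343 ((0.643786609172821, 0.13980703055858612), 0.03298908472061157)
side 228 ((0.6436322927474976, 0.1387539803981781), 0.0360170416533947)
```

Request:
move_arm --jaw '[7.4,7.4,7.4,7.4,7.4,7.4,7.4,7.4,3.2,3.2,3.2,3.2]' --dp '[[0.13,0.05,1.5],[0,0,2.2],[0,0,2.2],[0,0,2.2],[0,0,1.4],[0,0,0.7],[0,0,0],[0,0,0],[0,0,0],[0,0,0],[0,0,0],[0,0,0]]' --turn '[[0,0,0],[0,0,0],[0,0,0],[0,0,0],[0,0,0],[0,0,0],[0,0,0],[0,0,0],[0,0,0],[0,0,0],[0,0,0],[0,0,0]]'

```text
time_s: 8.27
position: [0.5345, 0.4093, 0.0194]
tool_rot: [[-0.899, 0.438, 0.002], [0.438, 0.899, 0.001], [-0.001, 0.001, -1.0]]
ft_force: [-1.5, -0.8, 4.4]
grip_width: 0.0363
gripper_force: 39.8
```

Request:
move_arm --jaw '[3.2,3.2,3.2]' --dp '[[0,0,0],[0,0,0],[0,0,0]]' --turn '[[0,0,0],[0,0,0],[0,0,0]]'

```text
time_s: 8.52
position: [0.5345, 0.4093, 0.0194]
tool_rot: [[-0.899, 0.438, 0.001], [0.438, 0.899, 0.001], [-0.001, 0.001, -1.0]]
ft_force: [-1.0, -0.7, 6.2]
grip_width: 0.0362
gripper_force: 39.9
```

Request:
move_arm --jaw '[3.2,3.2,3.2,3.2,3.2,3.2,3.2,3.2,3.2,3.2,3.2,3.2]' --dp '[[0,0,-2],[0,0,-3.2],[0,0,-3],[-2.398,-2.169,0],[-2.398,-2.169,0],[-2.398,-2.169,0],[-2.398,-2.169,0],[-2.398,-2.169,0],[-2.398,-2.169,0],[-2.398,-2.169,0],[-2.398,-2.169,0],[-2.398,-2.169,0]]' --turn '[[0,0,0],[0,0,0],[0,0,0],[0,0,0],[0,0,0],[0,0,0],[0,0,0],[0,0,0],[0,0,0],[0,0,0],[0,0,0],[0,0,0]]'

```text
time_s: 9.52
position: [0.6428, 0.1376, 0.1002]
tool_rot: [[-0.899, 0.438, -0.0], [0.438, 0.899, 0.0], [0.0, -0.0, -1.0]]
ft_force: [-0.2, -0.8, -2.1]
grip_width: 0.0362
gripper_force: 40.2
```

Request:
move_arm --jaw '[3.2,3.2,3.2]' --dp '[[0,0,0],[0,0,0],[0,0,0]]' --turn '[[0,0,0],[0,0,0],[0,0,0]]'

```text
time_s: 9.77
position: [0.6422, 0.1395, 0.1001]
tool_rot: [[-0.899, 0.438, -0.001], [0.438, 0.899, 0.0], [0.001, 0.0, -1.0]]
ft_force: [-0.2, -0.1, -0.6]
grip_width: 0.0362
gripper_force: 40.2
```

```bash
python3 - <<'E'
from h import *
P=look(.642,.139,.021,.032,'w3.png'); print(observe()['position'])
Q=P[(np.hypot(P[:,0]-.642,P[:,1]-.139)<.025)&(P[:,2]>.12)&(P[:,2]<.16)]; print(len(Q),np.round(np.median(Q,0),4))
E
```

```text
wrist 3213 [0.642  0.1397] 0.032 [0.6318 0.1467 0.0198] [0.63672153 0.14023523 0.0196159 ]
[0.64204431 0.14008049 0.10020735]
9872 [0.637  0.142  0.1417]
```

View pics/w3.png

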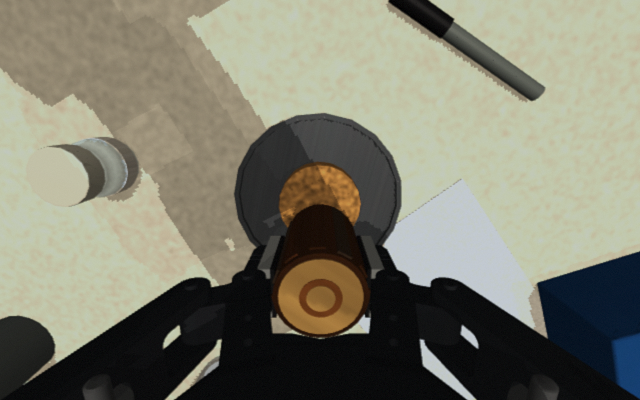

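Wrist picture: bolt upright in the fingers at (320,295), disc below it at (320,195), centred in the dish. Lowering.

Request:
move_arm --jaw '[3.2,3.2,3.2,3.2,3.2,3.2,3.2,3.2,5.5,5.5,5.5,5.5]' --dp '[[0,0,1.2],[0,0,1.6],[0,0,1.5],[0,0,1.0],[0,0,0.4],[0,0,0.25],[0,0,0],[0,0,0],[0,0,0],[0,0,0],[0,0,0],[0,0,-0.5]]' --turn '[[0,0,0],[0,0,0],[0,0,0],[0,0,0],[0,0,0],[0,0,0],[0,0,0],[0,0,0],[0,0,0],[0,0,0],[0,0,0],[0,0,0]]'

```text
time_s: 10.82
position: [0.6422, 0.139, 0.0454]
tool_rot: [[-0.899, 0.438, -0.001], [0.438, 0.899, -0.0], [0.001, -0.001, -1.0]]
ft_force: [1.4, -0.5, -0.5]
grip_width: 0.0552
gripper_force: 0.0
```

Request:
move_arm --jaw '[5.5,5.5,5.5,8.5,8.5,8.5,8.5,8.5,8.5,8.5,8.5,8.5]' --dp '[[0,0,-2.45],[0,0,-4],[0,0,-4],[-1.612,-3.194,0],[-1.612,-3.194,0],[-1.612,-3.194,0],[-1.612,-3.194,0],[-1.612,-3.194,0],[-1.612,-3.194,0],[-1.612,-3.194,0],[-1.612,-3.194,0],[-1.612,-3.194,0]]' --turn '[[0,0,0],[0,0,0],[0,0,0],[0,0,0],[0,0,0],[0,0,0],[0,0,0],[0,0,0],[0,0,0],[0,0,0],[0,0,0],[0,0,0]]'

```text
time_s: 11.82
position: [0.6467, -0.1847, 0.151]
tool_rot: [[-0.899, 0.438, 0.001], [0.438, 0.899, -0.0], [-0.001, 0.0, -1.0]]
ft_force: [0.0, 0.1, 0.3]
grip_width: 0.0853
gripper_force: 0.0
```

Request:
move_arm --jaw '[8.5,8.5,8.5]' --dp '[[0,0,0],[0,0,0],[0,0,0]]' --turn '[[0,0,0],[0,0,0],[0,0,0]]'

```text
time_s: 12.07
position: [0.6468, -0.1824, 0.1506]
tool_rot: [[-0.899, 0.438, 0.0], [0.438, 0.899, 0.0], [0.0, 0.0, -1.0]]
ft_force: [0.0, -0.5, 0.0]
grip_width: 0.0846
gripper_force: 0.0
```

```bash
python3 - <<'E'
from h import *
look(.647,-.183,.08,.03); print(observe()['position'])
for n in ['scene','side']:
    s,im,d=snap(n,n+'2.png'); P=cloud(n,s,d).reshape(-1,3); P=P[~np.isnan(P[:,0])]
    Q=P[(np.hypot(P[:,0]-.642,P[:,1]-.139)<.05)&(P[:,2]>.076)&(P[:,2]<.09)]
    print(n,len(Q),cv2.minEnclosingCircle(Q[:,:2].astype(np.float32)),np.median(Q,0))
E
```

```text
wrist 1068 [ 0.6459 -0.1823] 0.03 [ 0.6464 -0.1816  0.0785] [ 0.64558729 -0.18214307  0.07768528]
[ 0.64696485 -0.18176791  0.15066492]
scene 143 ((0.6437751650810242, 0.14092718064785004), 0.020406831055879593) [0.64508845 0.14144479 0.08189128]
side 93 ((0.642532229423523, 0.13882632553577423), 0.02136070281267166) [0.6422393  0.13605772 0.08418864]
```

Request:
move_arm --jaw '[8.5,8.5,8.5,8.5,8.5,8.5,8.5,8.5,5.4,5.4,5.4,5.4]' --dp '[[0.13,0.05,1.5],[0,0,2.4],[0,0,2.4],[0,0,2.2],[0,0,1.6],[0,0,0.7],[0,0,0],[0,0,0],[0,0,0],[0,0,0],[0,0,0],[0,0,0]]' --turn '[[0,0,0],[0,0,0],[0,0,0],[0,0,0],[0,0,0],[0,0,0],[0,0,0],[0,0,0],[0,0,0],[0,0,0],[0,0,0],[0,0,0]]'

```text
time_s: 13.22
position: [0.6467, -0.1821, 0.044]
tool_rot: [[-0.899, 0.438, 0.003], [0.438, 0.899, -0.001], [-0.003, 0.0, -1.0]]
ft_force: [-0.3, 1.0, 6.8]
grip_width: 0.0586
gripper_force: 43.3
```

Request:
move_arm --jaw '[5.4,5.4,5.4]' --dp '[[0,0,0],[0,0,0],[0,0,0]]' --turn '[[0,0,0],[0,0,0],[0,0,0]]'

```text
time_s: 13.47
position: [0.6467, -0.1821, 0.044]
tool_rot: [[-0.899, 0.438, 0.003], [0.438, 0.899, -0.001], [-0.003, 0.0, -1.0]]
ft_force: [-0.3, 1.2, 6.9]
grip_width: 0.0586
gripper_force: 43.3
```

Request:
move_arm --jaw '[5.4,5.4,5.4,5.4,5.4,5.4,5.4,5.4,5.4,5.4,5.4,5.4]' --dp '[[0,0,-3.8],[0,0,-4],[0,0,-4],[1.6,3.194,0],[1.6,3.194,0],[1.6,3.194,0],[1.6,3.194,0],[1.6,3.194,0],[1.6,3.194,0],[1.6,3.194,0],[1.6,3.194,0],[1.6,3.194,0]]' --turn '[[0,0,0],[0,0,0],[0,0,0],[0,0,0],[0,0,0],[0,0,0],[0,0,0],[0,0,0],[0,0,0],[0,0,0],[0,0,0],[0,0,0]]'

```text
time_s: 14.47
position: [0.6422, 0.1413, 0.1607]
tool_rot: [[-0.899, 0.438, 0.0], [0.438, 0.899, -0.0], [-0.0, 0.0, -1.0]]
ft_force: [0.6, 0.1, 0.0]
grip_width: 0.0588
gripper_force: 43.6
```

Request:
move_arm --jaw '[5.4,5.4,5.4,5.4]' --dp '[[0,0,0],[0,0,0],[0,0,0],[0,0,0]]' --turn '[[0,0,0],[0,0,0],[0,0,0],[0,0,0]]'

```text
time_s: 14.8
position: [0.6427, 0.1383, 0.1604]
tool_rot: [[-0.898, 0.44, 0.0], [0.44, 0.898, -0.0], [-0.0, -0.0, -1.0]]
ft_force: [-0.5, -0.7, -0.7]
grip_width: 0.0586
gripper_force: 43.6
```

```bash
python3 - <<'E'
from h import *
print(observe()['position'])
for n in ['scene','side']:
    s,im,d=snap(n,n+'3.png'); P=cloud(n,s,d).reshape(-1,3); P=P[~np.isnan(P[:,0])]
    Q=P[(np.hypot(P[:,0]-.642,P[:,1]-.139)<.04)&(P[:,2]>.122)&(P[:,2]<.145)]
    print(n,len(Q),fitc(Q,.03,[.6425,.1395]),Q[:,2].min())
    Q=P[(np.hypot(P[:,0]-.642,P[:,1]-.139)<.03)&(P[:,2]>.03)&(P[:,2]<.075)]
    print(n,'bolt',len(Q),fitc(Q,.0185,[.6425,.1395]))
a=cv2.imread('pics/scene3.png')[140:300,260:430]; b=cv2.imread('pics/side3.png')[60:220,230:400]
cv2.imwrite('pics/m3.png',cv2.resize(np.hstack([a,b]),(800,376),interpolation=cv2.INTER_CUBIC))
E
```

```text
[0.64270635 0.13829    0.16042361]
scene 134 [0.64325801 0.13782157] 0.12258033114027889
scene bolt 143 [0.64409227 0.13955267]
side 122 [0.64257092 0.14045169] 0.12212802459342686
side bolt 155 [0.64247878 0.14025102]
```

View pics/m3.png

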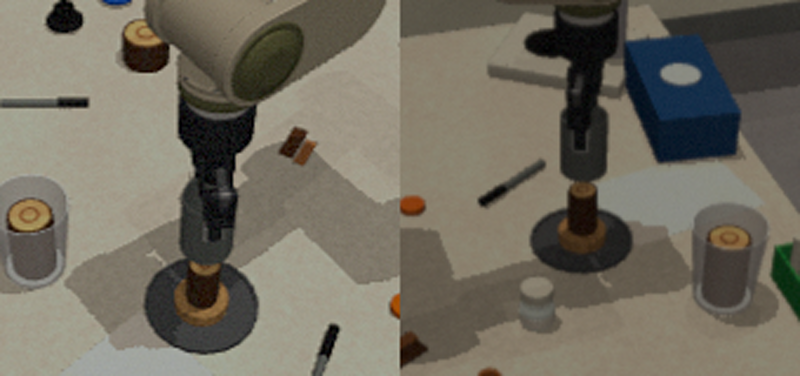

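Both views: sleeve held upright, straight above the bolt, which stands on the disc at (205,285) and (582,215). Lowering.

Request:
move_arm --jaw '[5.4,5.4,5.4,5.4,5.4,5.4,5.4,5.4,5.4,5.4,5.4,5.4]' --dp '[[0,0,1],[0,0,1.2],[0,0,1.2],[0,0,1.2],[0,0,1.2],[0,0,1.2],[0,0,1.1],[0,0,0.8],[0,0,0.4],[0,0,0.15],[0,0,0],[0,0,0]]' --turn '[[0,0,0],[0,0,0],[0,0,0],[0,0,0],[0,0,0],[0,0,0],[0,0,0],[0,0,0],[0,0,0],[0,0,0],[0,0,0],[0,0,0]]'

```text
time_s: 15.9
position: [0.6429, 0.1396, 0.0663]
tool_rot: [[-0.899, 0.438, 0.001], [0.438, 0.899, 0.0], [-0.001, 0.001, -1.0]]
ft_force: [0.7, 0.2, -0.3]
grip_width: 0.0587
gripper_force: 43.7
```

Request:
move_arm --jaw '[7.8,7.8,7.8,7.8,7.8]' --dp '[[0,0,0],[0,0,0],[0,0,0],[0,0,-0.5],[0,0,-1]]' --turn '[[0,0,0],[0,0,0],[0,0,0],[0,0,0],[0,0,0]]'

```text
time_s: 16.32
position: [0.6421, 0.1396, 0.0805]
tool_rot: [[-0.899, 0.438, -0.002], [0.438, 0.899, -0.0], [0.002, -0.001, -1.0]]
ft_force: [0.9, -0.8, -0.2]
grip_width: 0.0779
gripper_force: 0.0
```

Request:
move_arm --jaw '[7.8,7.8,7.8,7.0,7.0,7.0,7.0,7.0,7.0,7.0,7.0,7.0]' --dp '[[0,0,-1.95],[0,0,-3],[0,0,-3],[-0.775,-3.356,0],[-0.775,-3.356,0],[-0.775,-3.356,0],[-0.775,-3.356,0],[-0.775,-3.356,0],[-0.775,-3.356,0],[-0.775,-3.356,0],[-0.775,-3.356,0],[-0.775,-3.356,0]]' --turn '[[0,0,0],[0,0,0],[0,0,0],[0,0,0],[0,0,0],[0,0,0],[0,0,0],[0,0,0],[0,0,0],[0,0,0],[0,0,0],[0,0,0]]'

```text
time_s: 17.32
position: [0.5724, -0.1641, 0.1616]
tool_rot: [[-0.899, 0.438, 0.001], [0.438, 0.899, -0.001], [-0.002, 0.0, -1.0]]
ft_force: [1.3, -0.3, 0.6]
grip_width: 0.0701
gripper_force: 0.0
```

Request:
move_arm --jaw '[7.0,7.0,7.0,7.0,7.0,7.0,7.0,7.0,7.0,7.0,7.0,7.0]' --dp '[[-0.775,-3.356,0],[-0.775,-3.356,0],[-0.775,-3.356,0],[-0.775,-3.356,0],[-0.775,-3.356,0],[-0.775,-3.356,0],[-0.775,-3.356,0],[-0.775,-3.356,0],[0,0,2],[0,0,2],[0,0,0],[0,0,0]]' --turn '[[0,0,0],[0,0,0],[0,0,0],[0,0,0],[0,0,0],[0,0,0],[0,0,0],[0,0,0],[0,0,0],[0,0,0],[0,0,0],[0,0,0]]'

```text
time_s: 18.32
position: [0.5108, -0.4307, 0.1207]
tool_rot: [[-0.899, 0.438, -0.001], [0.438, 0.899, 0.001], [0.001, 0.0, -1.0]]
ft_force: [0.0, 0.1, 1.2]
grip_width: 0.0702
gripper_force: 0.0
```

```bash
python3 - <<'E'
from h import *
print(observe()['q'])
P=look(.511,-.431,.037,.017,'w4.png'); print(observe()['position'])
look(.511,-.431,.013,.031)
for n in ['scene','side']:
    s,im,d=snap(n,n+'4.png'); P=cloud(n,s,d).reshape(-1,3); P=P[~np.isnan(P[:,0])]
    Q=P[(np.hypot(P[:,0]-.642,P[:,1]-.139)<.05)&(P[:,2]>.096)&(P[:,2]<.106)]
    print(n,len(Q),cv2.minEnclosingCircle(Q[:,:2].astype(np.float32)),P[(np.hypot(P[:,0]-.642,P[:,1]-.139)<.05)][:,2].max())
E
```

```text
[-5.02699759e+01  3.86111959e+01  6.30208824e+01 -1.06861929e-04
  7.84263709e+01 -1.14271959e+02]
wrist 1261 [ 0.5101 -0.4305] 0.0174 [ 0.5081 -0.4295  0.0358] [ 0.50967674 -0.43044195  0.03579616]
[ 0.51125746 -0.43098855  0.12180271]
wrist 2260 [ 0.5098 -0.4305] 0.0309 [ 0.5013 -0.4249  0.0118] [ 0.50958242 -0.43031384  0.01185448]
scene 95 ((0.6451716423034668, 0.13982152938842773), 0.030793670564889908) 0.10351017940248042
side 55 ((0.6449673771858215, 0.14311924576759338), 0.031835827976465225) 0.10568640183756661
```

View pics/w4.png

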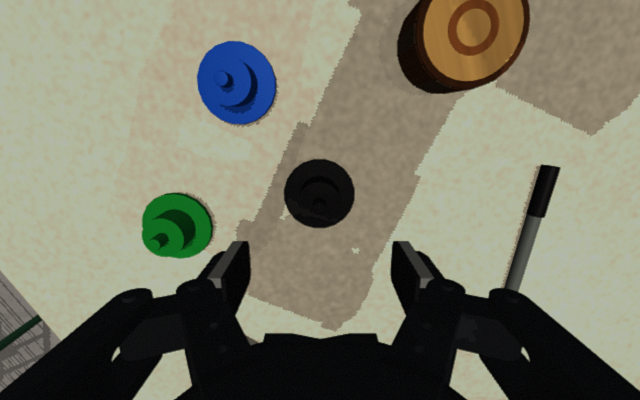

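Wrist picture: black cap at (320,193) between the fingers; blue (237,83) and green (177,225) left alone. Grasping the boss.

Request:
move_arm --jaw '[7.0,7.0,7.0,7.0,7.0,7.0,7.0,7.0,2.9,2.9,2.9,2.9]' --dp '[[0.11,0,1.5],[0,0,2.4],[0,0,2.4],[0,0,2.2],[0,0,1.2],[0,0,0.6],[0,0,0],[0,0,0],[0,0,0],[0,0,0],[0,0,0],[0,0,0]]' --turn '[[0,0,0],[0,0,0],[0,0,0],[0,0,0],[0,0,0],[0,0,0],[0,0,0],[0,0,0],[0,0,0],[0,0,0],[0,0,0],[0,0,0]]'

```text
time_s: 19.52
position: [0.5103, -0.4308, 0.0186]
tool_rot: [[-0.899, 0.438, 0.001], [0.438, 0.899, -0.001], [-0.002, -0.001, -1.0]]
ft_force: [0.1, 0.8, 5.4]
grip_width: 0.0326
gripper_force: 39.6
```

Request:
move_arm --jaw '[2.9,2.9,2.9]' --dp '[[0,0,0],[0,0,0],[0,0,0]]' --turn '[[0,0,0],[0,0,0],[0,0,0]]'

```text
time_s: 19.77
position: [0.5103, -0.4308, 0.0186]
tool_rot: [[-0.899, 0.438, 0.001], [0.438, 0.899, -0.001], [-0.002, -0.001, -1.0]]
ft_force: [-0.8, 0.4, 5.8]
grip_width: 0.0326
gripper_force: 39.7
```

Request:
move_arm --jaw '[2.9,2.9,2.9,2.9,2.9,2.9,2.9,2.9,2.9,2.9,2.9,2.9]' --dp '[[0,0,-2.3],[0,0,-3.5],[0,0,-3.5],[0,0,-3.5],[0,0,-3.5],[0.765,3.364,0],[0.765,3.364,0],[0.765,3.364,0],[0.765,3.364,0],[0.765,3.364,0],[0.765,3.364,0],[0.765,3.364,0]]' --turn '[[0,0,0],[0,0,0],[0,0,0],[0,0,0],[0,0,0],[0,0,0],[0,0,0],[0,0,0],[0,0,0],[0,0,0],[0,0,0],[0,0,0]]'

```text
time_s: 20.77
position: [0.565, -0.1936, 0.1804]
tool_rot: [[-0.899, 0.439, -0.0], [0.439, 0.899, 0.0], [0.0, -0.0, -1.0]]
ft_force: [-0.4, -0.4, -0.9]
grip_width: 0.0322
gripper_force: 39.9
```

Request:
move_arm --jaw '[2.9,2.9,2.9,2.9,2.9,2.9,2.9,2.9,2.9,2.9,2.9,2.9]' --dp '[[0.765,3.364,0],[0.765,3.364,0],[0.765,3.364,0],[0.765,3.364,0],[0.765,3.364,0],[0.765,3.364,0],[0.765,3.364,0],[0.765,3.364,0],[0.765,3.364,0],[0.765,3.364,0],[0,0,0],[0,0,0]]' --turn '[[0,0,0],[0,0,0],[0,0,0],[0,0,0],[0,0,0],[0,0,0],[0,0,0],[0,0,0],[0,0,0],[0,0,0],[0,0,0],[0,0,0]]'

```text
time_s: 21.77
position: [0.6435, 0.1422, 0.1799]
tool_rot: [[-0.9, 0.436, -0.0], [0.436, 0.9, -0.0], [0.0, -0.0, -1.0]]
ft_force: [0.5, 0.3, -1.1]
grip_width: 0.0323
gripper_force: 40.0
```

Request:
move_arm --jaw '[2.9,2.9,2.9]' --dp '[[0,0,0],[0,0,0],[0,0,0]]' --turn '[[0,0,0],[0,0,0],[0,0,0]]'

```text
time_s: 22.02
position: [0.6437, 0.1393, 0.1805]
tool_rot: [[-0.898, 0.44, -0.0], [0.44, 0.898, -0.0], [-0.0, -0.0, -1.0]]
ft_force: [0.8, 0.1, -0.4]
grip_width: 0.0326
gripper_force: 40.0
```

```bash
python3 - <<'E'
from h import *
print(observe()['position'],observe()['time_s'])
P=look(.643,.14,.101,.03,'w5.png')
Q=P[(np.hypot(P[:,0]-.643,P[:,1]-.14)<.05)&(P[:,2]>.035)&(P[:,2]<.095)]
R=np.hypot(Q[:,0]-.643,Q[:,1]-.14); Q=Q[R>.024]; print(len(Q),fitc(Q,.03,[.643,.14]))
for n in ['scene','side']:
    s,im,d=snap(n,n+'5.png'); P=cloud(n,s,d).reshape(-1,3); P=P[~np.isnan(P[:,0])]
    Q=P[(np.hypot(P[:,0]-.642,P[:,1]-.139)<.05)&(P[:,2]>.03)&(P[:,2]<.095)]
    print(n,len(Q),fitc(Q,.03,[.643,.14]))
E
```

```text
[0.64366457 0.13931819 0.18046645] 22.0167
wrist 455 [0.6397 0.1423] 0.0291 [0.6213 0.1534 0.0997] [0.63206532 0.14394007 0.09872915]
628 [0.64318408 0.14066248]
scene 553 [0.64434533 0.13985629]
side 437 [0.64255482 0.14067864]
```

View pics/w5.png

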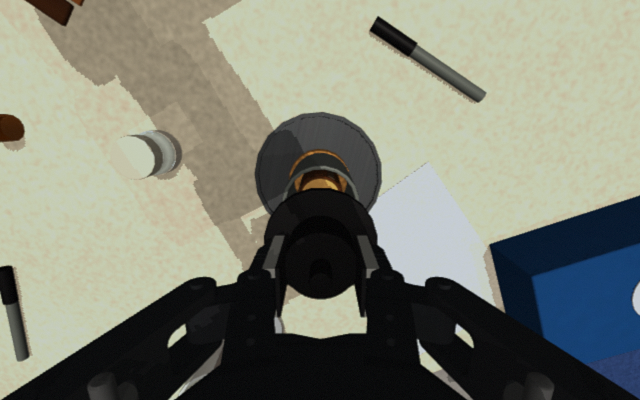

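Wrist picture: cap in the fingers at (320,250), sleeve with the bolt inside right below it at (320,180); the sleeve measures (0.643,0.140), within 1 mm of the tool. Lowering the cap.

Request:
move_arm --jaw '[2.9,2.9,2.9,2.9,2.9,2.9,2.9,2.9,2.9,2.9,2.9,2.9]' --dp '[[0,0,1],[0,0,1.2],[0,0,1.2],[0,0,1.0],[0,0,0.9],[0,0,0.7],[0,0,0.4],[0,0,0.2],[0,0,0.15],[0,0,0],[0,0,0],[0,0,0]]' --turn '[[0,0,0],[0,0,0],[0,0,0],[0,0,0],[0,0,0],[0,0,0],[0,0,0],[0,0,0],[0,0,0],[0,0,0],[0,0,0],[0,0,0]]'

```text
time_s: 23.17
position: [0.6439, 0.1406, 0.1133]
tool_rot: [[-0.899, 0.438, 0.001], [0.438, 0.899, 0.0], [-0.001, 0.0, -1.0]]
ft_force: [0.4, -0.5, -0.1]
grip_width: 0.0325
gripper_force: 40.1
```

Request:
move_arm --jaw '[5.2,5.2,5.2,5.2,5.2]' --dp '[[0,0,0],[0,0,0],[0,0,0],[0,0,-0.5],[0,0,-1]]' --turn '[[0,0,0],[0,0,0],[0,0,0],[0,0,0],[0,0,0]]'

```text
time_s: 23.58
position: [0.6432, 0.1405, 0.1274]
tool_rot: [[-0.899, 0.438, -0.002], [0.438, 0.899, -0.0], [0.002, -0.001, -1.0]]
ft_force: [-0.3, -0.6, 0.6]
grip_width: 0.052
gripper_force: 0.0
```

Request:
move_arm --jaw '[5.2,5.2,5.2,5.2,5.2,5.2,5.2,5.2,5.2,5.2,5.2,5.2]' --dp '[[0,0,-2.25],[0,0,-3],[0.533,-3.255,0],[0.533,-3.255,0],[0.533,-3.255,0],[0.533,-3.255,0],[0.533,-3.255,0],[0.533,-3.255,0],[0.533,-3.255,0],[0.533,-3.255,0],[0.533,-3.255,0],[0.533,-3.255,0]]' --turn '[[0,0,0],[0,0,0],[0,0,0],[0,0,0],[0,0,0],[0,0,0],[0,0,0],[0,0,0],[0,0,0],[0,0,0],[0,0,0],[0,0,0]]'

```text
time_s: 24.58
position: [0.4522, -0.1298, 0.1815]
tool_rot: [[-0.899, 0.438, 0.002], [0.438, 0.899, -0.001], [-0.002, -0.0, -1.0]]
ft_force: [0.5, -1.1, 0.7]
grip_width: 0.052
gripper_force: 0.0
```

Request:
move_arm --jaw '[5.2,5.2,5.2,5.2,5.2]' --dp '[[0,0,2.5],[0,0,2.5],[0,0,0],[0,0,0],[0,0,0]]' --turn '[[0,0,0],[0,0,0],[0,0,0],[0,0,0],[0,0,0]]'

```text
time_s: 25.0
position: [0.4539, -0.1288, 0.1319]
tool_rot: [[-0.899, 0.438, 0.002], [0.438, 0.899, -0.001], [-0.002, -0.0, -1.0]]
ft_force: [0.6, 0.7, 0.3]
grip_width: 0.0517
gripper_force: 0.0
```

```bash
python3 - <<'E'
from h import *
print(observe()['position'],observe()['time_s'])
P=look(.453,-.129,.05,.014,'w6.png')
for n in ['scene','side']:
    s,im,d=snap(n,n+'6.png'); P=cloud(n,s,d).reshape(-1,3); P=P[~np.isnan(P[:,0])]
    for z,r in [(.107,.031),(.131,.017)]:
        Q=P[(np.hypot(P[:,0]-.643,P[:,1]-.14)<.045)&(abs(P[:,2]-z)<.005)]
        print(n,z,len(Q),cv2.minEnclosingCircle(Q[:,:2].astype(np.float32)))
a=cv2.imread('pics/scene6.png')[200:300,300:400]; b=cv2.imread('pics/side6.png')[100:200,255:355]
cv2.imwrite('pics/m6.png',np.hstack([cv2.resize(np.hstack([a,b]),(800,400),interpolation=cv2.INTER_CUBIC)]))
E
```

```text
[ 0.45391886 -0.12881228  0.13186491] 25.0
wrist 950 [ 0.4518 -0.1277] 0.0141 [ 0.4514 -0.1274  0.0488] [ 0.45154321 -0.12735719  0.04834799]
scene 0.107 209 ((0.6457329988479614, 0.14178290963172913), 0.031268998980522156)
scene 0.131 98 ((0.6442654132843018, 0.14019015431404114), 0.017732899636030197)
side 0.107 132 ((0.6424732804298401, 0.1389450579881668), 0.03317631408572197)
side 0.131 67 ((0.6444417238235474, 0.14137473702430725), 0.018928244709968567)
```

View pics/w6.png

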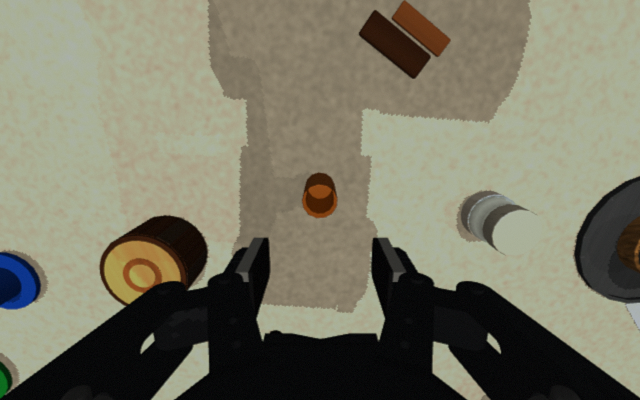

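View pics/m6.png

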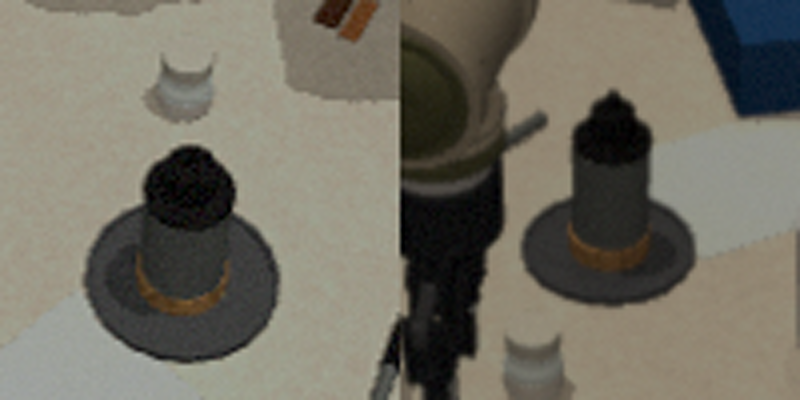

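Views: cap seated flat on the sleeve, nozzle up, at (190,175) and (612,130). Wrist picture: vial at (320,195) between the fingers. Grasping the vial.

Request:
move_arm --jaw '[5.2,5.2,5.2,5.2,5.2,5.2,5.2,5.2,2.3,2.3,2.3,2.3]' --dp '[[0.15,0.07,1.5],[0,0,2.4],[0,0,2.4],[0,0,2.4],[0,0,1.6],[0,0,0.7],[0,0,0],[0,0,0],[0,0,0],[0,0,0],[0,0,0],[0,0,0]]' --turn '[[0,0,0],[0,0,0],[0,0,0],[0,0,0],[0,0,0],[0,0,0],[0,0,0],[0,0,0],[0,0,0],[0,0,0],[0,0,0],[0,0,0]]' --force 30

```text
time_s: 26.15
position: [0.4526, -0.1277, 0.0214]
tool_rot: [[-0.899, 0.438, 0.002], [0.438, 0.899, -0.001], [-0.002, -0.0, -1.0]]
ft_force: [-0.5, 0.9, 6.9]
grip_width: 0.0266
gripper_force: 29.4
```

Request:
move_arm --jaw '[2.3,2.3,2.3]' --dp '[[0,0,0],[0,0,0],[0,0,0]]' --turn '[[0,0,0],[0,0,0],[0,0,0]]'

```text
time_s: 26.4
position: [0.4526, -0.1277, 0.0213]
tool_rot: [[-0.899, 0.438, 0.002], [0.438, 0.899, -0.001], [-0.002, -0.0, -1.0]]
ft_force: [-1.0, 0.8, 7.3]
grip_width: 0.0268
gripper_force: 29.4
```

Request:
move_arm --jaw '[2.3,2.3,2.3,2.3,2.3,2.3,2.3,2.3,2.3,2.3,2.3,2.3]' --dp '[[0,0,-2.8],[0,0,-3.8],[0,0,-3.8],[0,0,-3.8],[0,0,-3.8],[-0.549,3.249,0],[-0.549,3.249,0],[-0.549,3.249,0],[-0.549,3.249,0],[-0.549,3.249,0],[-0.549,3.249,0],[-0.549,3.249,0]]' --turn '[[0,0,0],[0,0,0],[0,0,0],[0,0,0],[0,0,0],[0,0,0],[0,0,0],[0,0,0],[0,0,0],[0,0,0],[0,0,0],[0,0,0]]'

```text
time_s: 27.4
position: [0.5868, 0.0618, 0.2007]
tool_rot: [[-0.899, 0.438, 0.0], [0.438, 0.899, -0.0], [-0.0, 0.0, -1.0]]
ft_force: [-0.2, 0.0, 0.2]
grip_width: 0.0268
gripper_force: 29.8
```

Request:
move_arm --jaw '[2.3,2.3,2.3,2.3,2.3,2.3,2.3,2.3]' --dp '[[-0.549,3.249,0],[-0.549,3.249,0],[-0.549,3.249,0],[0,0,0],[0,0,0],[0,0,0],[0,0,0],[0,0,0]]' --turn '[[0,0,0],[0,0,0],[0,0,0],[0,0,0],[0,0,0],[0,0,0],[0,0,0],[0,0,0]]'

```text
time_s: 28.07
position: [0.6435, 0.1397, 0.2008]
tool_rot: [[-0.898, 0.439, 0.0], [0.439, 0.898, -0.0], [-0.0, 0.0, -1.0]]
ft_force: [0.2, -0.9, 0.3]
grip_width: 0.0263
gripper_force: 29.8
```

```bash
python3 - <<'E'
from h import *
print(observe()['position'],observe()['time_s'])
P=look(.6437,.1403,.131,.017,'w7.png')
Q=P[(np.hypot(P[:,0]-.643,P[:,1]-.14)<.045)&(P[:,2]>.137)&(P[:,2]<.15)]; print('nozzle',len(Q),np.median(Q,0) if len(Q) else '')
for n in ['scene','side']:
    s,im,d=snap(n,n+'7.png'); P=cloud(n,s,d).reshape(-1,3); P=P[~np.isnan(P[:,0])]
    Q=P[(np.hypot(P[:,0]-.643,P[:,1]-.14)<.04)&(P[:,2]>.112)&(P[:,2]<.13)]
    print(n,'boss',len(Q),fitc(Q,.017,[.643,.14]))
    Q=P[(np.hypot(P[:,0]-.643,P[:,1]-.14)<.04)&(P[:,2]>.137)&(P[:,2]<.147)]
    print(n,'nozzle',len(Q),fitc(Q,.005,[.643,.14]) if len(Q) else '')
a=cv2.imread('pics/scene7.png')[170:300,285:415]; b=cv2.imread('pics/side7.png')[70:200,245:375]
cv2.imwrite('pics/m7.png',np.hstack([cv2.resize(np.hstack([a,b]),(800,400),interpolation=cv2.INTER_CUBIC)]))
E
```

```text
[0.6435     0.1396685  0.20078816] 28.0667
wrist 1032 [0.6439 0.1415] 0.0172 [0.6386 0.1461 0.1298] [0.64143697 0.14198565 0.12997512]
nozzle 71 [0.64047917 0.14360641 0.14287906]
scene boss 110 [0.64435291 0.14004169]
scene nozzle 17 [0.64541861 0.14042196]
side boss 64 [0.64385625 0.14140303]
side nozzle 13 [0.64703817 0.13745319]
```

View pics/m7.png

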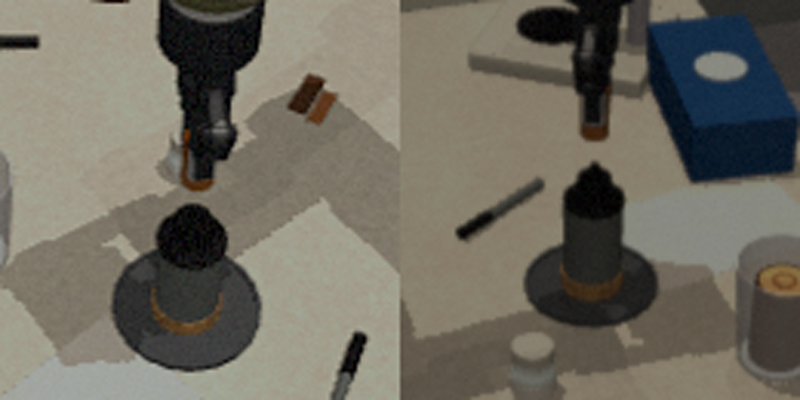

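Views: vial mouth down at (198,185) and (595,135), straight above the nozzle. Lowering.

Request:
move_arm --jaw '[2.3,2.3,2.3,2.3,2.3,2.3,2.3,2.3,2.3,2.3,2.3,2.3]' --dp '[[0,0.05,0.6],[0,0,0.8],[0,0,0.8],[0,0,0.7],[0,0,0.6],[0,0,0.5],[0,0,0.4],[0,0,0.2],[0,0,0.15],[0,0,0.05],[0,0,0],[0,0,0]]' --turn '[[0,0,0],[0,0,0],[0,0,0],[0,0,0],[0,0,0],[0,0,0],[0,0,0],[0,0,0],[0,0,0],[0,0,0],[0,0,0],[0,0,0]]'

```text
time_s: 29.22
position: [0.6441, 0.1411, 0.1526]
tool_rot: [[-0.899, 0.438, 0.0], [0.438, 0.899, -0.0], [-0.0, 0.0, -1.0]]
ft_force: [0.1, -0.0, 0.1]
grip_width: 0.0263
gripper_force: 29.8
```

Request:
move_arm --jaw '[4.2,4.2,4.2,4.2,4.2,4.2,4.2,4.2,4.2,4.2]' --dp '[[0,0,0],[0,0,0],[0,0,0],[0,0,-0.5],[0,0,-1],[0,0,-2.5],[0,0,-2.5],[0,0,-2.5],[0,0,0],[0,0,0]]' --turn '[[0,0,0],[0,0,0],[0,0,0],[0,0,0],[0,0,0],[0,0,0],[0,0,0],[0,0,0],[0,0,0],[0,0,0]]'

```text
time_s: 30.05
position: [0.6445, 0.1411, 0.2447]
tool_rot: [[-0.899, 0.438, 0.004], [0.438, 0.899, 0.0], [-0.004, 0.002, -1.0]]
ft_force: [-0.3, -0.2, -0.5]
grip_width: 0.0419
gripper_force: 0.0
```

```bash
python3 - <<'E'
from h import *
print(observe()['position'],observe()['time_s'])
for n in ['scene','side']:
    s,im,d=snap(n,n+'8.png'); P=cloud(n,s,d).reshape(-1,3); P=P[~np.isnan(P[:,0])]
    Q=P[(np.hypot(P[:,0]-.643,P[:,1]-.14)<.04)&(P[:,2]>.138)&(P[:,2]<.192)]
    print(n,'vial',len(Q),fitc(Q,.014,[.643,.14]),Q[:,2].max())
a=cv2.imread('pics/scene8.png')[170:300,285:415]; b=cv2.imread('pics/side8.png')[70:200,245:375]
cv2.imwrite('pics/m8.png',np.hstack([cv2.resize(np.hstack([a,b]),(800,400),interpolation=cv2.INTER_CUBIC)]))
E
```

```text
[0.64445903 0.14110989 0.24472756] 30.05
scene vial 188 [0.64464954 0.14025831] 0.18354270389473804
side vial 160 [0.64381629 0.14281644] 0.18702268078068907
```

View pics/m8.png

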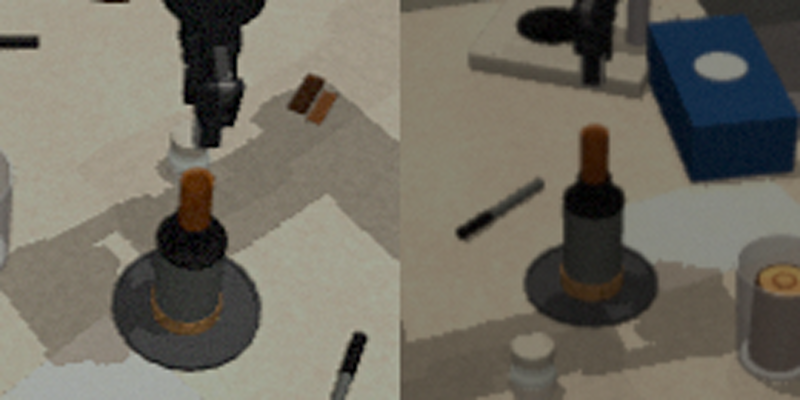

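The views show the trap complete and upright, with the vial over the nozzle at (197,200) and (595,155), its top at about 0.183 m, the gripper clear and the bystanders in place. Handing in.

```bash
python3 -c "
from rig import ticket
print(ticket.close_job())"
```

```text
the job is handed in; nothing more can be done
None
```

The trap is assembled in the dish in the order asked, from disc to vial, and was standing by itself with the gripper clear when I handed it in at about 30 s; the jar, log slice and filled cup were not touched.

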